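Close the tin with its inner lid and take off the outer lid

ROBOT

A 6-joint arm with a two-finger parallel gripper is mounted at the origin on a cart in front of the work surface, level with it; the furniture and walls round the work are solid. World frame = base frame: x ahead of the robot, y to its left, z up, the work surface at z = 0. Lengths are in mm, angles in rad, forces in N, time in s.
With the tool pointing down it reaches from about 400 to 925 mm from the base axis. Payload 12.5 kg.
Tool frame: the origin (TCP) lies midway between the tips of the shut fingers; the grasp point (between the pads) lies 19 mm behind it; z points along the fingers, y is the line along which they close (so a half turn about z gives the same grasp; the last joint's range is limited). The gripper opens to 95 mm and grips with 3 to 60 N. Pads are 20 mm wide; open, the fingers measure 119 mm over their backs; the gripper's body (75 mm by 180 mm) begins 59 mm behind the grasp point.
Start: joints at [-1.322, 0.491, 1.559, -0, 1.092, -0.106], TCP at [217.15, -586.082, 214.661] pointing down, gripper open.
Joint ranges: [-3.1, 3.1], [-0.84, 2.19], [0.05, 2.79], [-1.13, 4.28], [0.06, 2.93], [-2.69, 2.69]. Speed limits (rad/s): [2.22, 2.22, 2.79, 3.14, 3.14, 3.14].

INTERFACE

Orientations are given as [roll, pitch, yaw] about the fixed x, y, z axes, in that order (R = Rz(yaw) Ry(pitch) Rx(roll)).
In Python, from cell import state, read_camera, camera_info, env gives the robot as it stands.
- The arm moves only by the tool move_arm, never from a script. Its argument "commands" is a list of rows, each a list of 3 entries, a list of its own where there are three numbers: the shift along the world's x, y, z in cm, then the turn, a rotation vector about the world's x, y, z in degrees, then the opening, from 0 (shut) to 1 (fully open). A call has 1 to 10 rows; each row shifts and turns the commanded pose from where the row before left it; what a row does not reach is not made up. A row lasts 1/10 s, in which the tool goes at most 50 mm and 8.59 degrees, less where a joint would pass 70% of its speed; a pose out of reach is approached as far as the arm can. A call with a gripper value outside its range is refused whole. The fingers move at their own pace and stop on an object; the grip force is fixed at half the most. Time passes only in rows, so rows that do not move let the fingers close. It gives the time, the measured TCP pose, the force, the opening and the grip force at its end, in the units of the state.
- state(): the state, without advancing time (a new reading comes with each control period).
- read_camera(name): name is "scene" or "top" or "wrist"; returns the picture (384x512x3 uint8, blue, green, red); there is no depth.
- camera_info(name): a dict with "K" (3x3 intrinsics, pixels), "k1" (the pictures are not rectified: a ray, as slopes to the right and down, at radius r is drawn at 1 + k1 r^2 times it, then the intrinsics apply), "cam_to_world" (4x4, takes a point from camera to world coordinates). Camera axes: x right, y down, z forward; pixel columns grow to the right and rows downward; lengths in mm; the calibration is good to about 2 mm. A picture is of the moment at which its call begins: read the wrist's pose just before it. camera_info takes no time and is no camera call; for the wrist camera it gives the pose at the moment of the call.
- env.job_done(): hands the job in; it is judged then, once.
The state is a dict: "t": time; "joints": joint angles; "qvel": joint speeds; "tau": joint torques, N m; "eef_pos": TCP position; "tcp_rot": TCP orientation; "ft_force": force on the tool from outside, world axes, zero at the start; "moment": the same for the moment, N m; "opening": opening from 0.0 (shut) to 1.0 (fully open); "grip_force": force on a finger pad.
Only numpy, scipy, OpenCV 4.12 (cv2) and the standard library are available. Lean on these libraries where they do the work, as an engineer would, in place of code of your own. Each camera call takes 0.05 s, during which the arm holds its last target. There are 200 camera calls.

TASK

Close the open tin with its nested pair of lids: pick the pair up together by the thick flange of the inner lid, lower it until the inner lid is fully seated on the tin, and only then let go. Then lift off the outer lid alone, leaving the inner lid seated and undisturbed, and finish still holding the outer lid level, about ten centimetres above the closed tin. Leave the tin standing where it is and do not disturb the stapler, the glue stick or the eraser.

Things in the scene. Friction and masses are not known exactly. Their poses are not given: they have to be found in the camera images.
- tin_mouth (a point): centre of the tin's open mouth, level with its rim (all sizes in mm). Plain metal box standing loose on the desk, 84 (x) x 58 (y) x 60 high outside, wall 3, mouth 78 x 52, about 0.8 kg, a pencil sharpener lying in it. x along its length, y across, z up; same turned half round. Tin and lid pair may each be on the left or right.
- inner_lid_mid (a point): centre of the inner lid's flange, 88 (x) x 64 (y) x 18 mm high, upright sides, z up; grip it across y. Below it a plug 73 x 47 x 12 (lower 6 tapered in 3 a side) enters the mouth with 2.5 play a side; on top a collar 56 x 34 x 5.5. 0.15 kg. At the start the plug stands on the desk, this point 21 up; seated, the flange rests on the tin's rim and this point is 9 above the rim.
- outer_lid_handle (a point): centre of the outer lid's bar handle, 44 (x) x 14 (y) x 14 mm high, z up. Under it a metal cap 72 x 50 x 9 high, hollow below (60 x 38 x 6 deep), rests loosely over the inner lid's collar, 2 play a side, and rides along when that lid is lifted. 0.07 kg. This point is 7 above the cap's top, 16 above its lower edge and, nested, 25 above the centre of the inner lid's flange.
- stapler: stapler 130 x 34 x 48 mm, a bystander; origin at the centre of its underside
- glue_stick: glue stick standing upright, 24 across, 92 mm high, a bystander; origin at the centre of its underside
- eraser: eraser 21 x 52 x 12 mm lying flat, a bystander; origin at the centre of its underside

How it is judged:
By the outcome, as a careful person would: the job done as asked, in the order asked, and still so for the second after the job is handed in, while the arm keeps its last pose, push and grip.
It also fails if it takes over 58 s, if anything falls off the work surface, if the arm or the gripper's body presses on something with over 40 N, if the wrist force passes 120 N, or if a joint passes its speed limit or range.

## Working session

There is one attempt and no reset: what is moved stays moved. The work goes in short steps, Python scripts to look and compute and a tool call to move; the robot and the scene stay as the last step left them, time stands still between calls to the robot, and variables do not carry over. Pictures are saved under pics/ and viewed, at most 10 in all, crops included, and the job is handed in when it is done.

Besides the shell and the picture viewer there is one more tool, called after ">>>" in YAML: its name, and indented under it one key for each argument. move_arm: Moves the arm, as the interface text tells. Its arguments: {"type":"object","properties":{"commands":{"type":"array"}},"required":["commands"]}

```bash
mkdir -p pics
cat > h.py <<'E'
import numpy as np,cv2
from cell import state,read_camera,camera_info,env
def ray(ci,u,v):
    K=np.array(ci["K"]);k=ci["k1"];T=np.array(ci["cam_to_world"])
    d=np.array([(u-K[0,2])/K[0,0],(v-K[1,2])/K[1,1]]);s=d.copy()
    for _ in range(30): s=d/(1+k*(s@s))
    return T[:3,3],T[:3,:3]@np.array([s[0],s[1],1])
def onz(ci,u,v,z):
    o,d=ray(ci,u,v);return o+d*(z-o[2])/d[2]
def proj(ci,p):
    K=np.array(ci["K"]);T=np.array(ci["cam_to_world"])
    c=T[:3,:3].T@(np.array(p)-T[:3,3]);s=c[:2]/c[2];s=s*(1+ci["k1"]*(s@s))
    return K[0,0]*s[0]+K[0,2],K[1,1]*s[1]+K[1,2]
E
python3 - <<'E'
from h import *
a=read_camera("top");b=read_camera("scene")
cv2.imwrite("pics/top.png",a);cv2.imwrite("pics/scene.png",b)
for n in("top","scene","wrist"):
    c=camera_info(n);print(n,np.round(c["K"],1).tolist(),c["k1"],np.round(c["cam_to_world"],3).tolist())
s=state();print(s["t"],s["tcp_rot"],s["opening"])
E
```

```text
top [[403.6, 0.0, 255.0], [0.0, 403.6, 197.9], [0.0, 0.0, 1.0]] 0.010769903649123095 [[0.003, -0.984, 0.177, 371.48], [-1.0, -0.006, -0.019, 115.278], [0.02, -0.177, -0.984, 1201.104], [0.0, 0.0, 0.0, 1.0]]
scene [[351.1, 0.0, 257.1], [0.0, 351.1, 189.6], [0.0, 0.0, 1.0]] -0.0005904375718989199 [[0.713, -0.323, 0.622, 38.123], [-0.701, -0.36, 0.616, -457.448], [0.024, -0.875, -0.483, 529.654], [0.0, 0.0, 0.0, 1.0]]
wrist [[283.4, 0.0, 255.3], [0.0, 283.4, 190.9], [0.0, 0.0, 1.0]] -0.03551418165516707 [[0.348, -0.91, -0.225, 280.419], [-0.937, -0.338, -0.081, -562.758], [-0.002, 0.239, -0.971, 384.118], [0.0, 0.0, 0.0, 1.0]]
0.1 [-3.14064406e+00 -9.99246346e-05  3.54800832e-01] 0.9991639180754194
```

View pics/top.png

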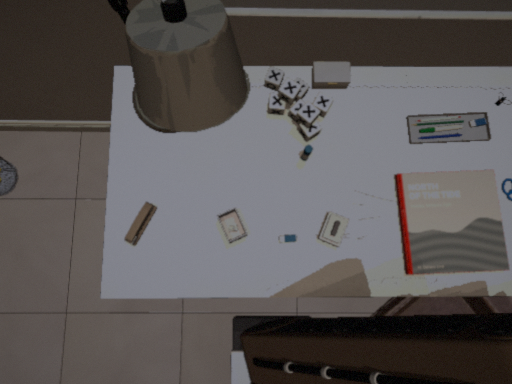

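View pics/scene.png

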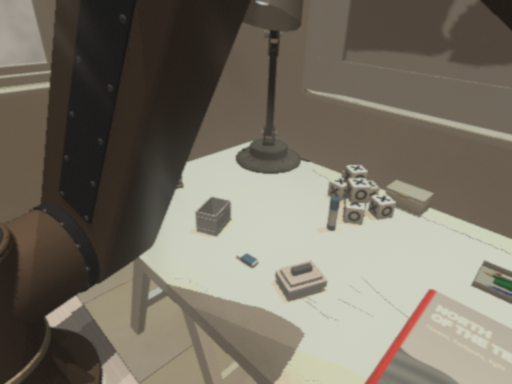

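The top view shows the stapler at (141,223), the tin at (232,226), the eraser at (289,238), the lid pair at (334,229) and the glue stick at (306,152). The scene view shows the tin at (213,216) and the lids at (301,280).

Run:
```python
from h import *
a=cv2.imread("pics/top.png");ci=camera_info("top")
for n,u,v,z in(("tin",232,224,60),("lid",334,229,40),("handle",336,228,46),("eraser",288,238,10),("stapler",141,223,40),("glue",306,152,60)):print(n,onz(ci,u,v,z).round(0))
hsv=cv2.cvtColor(a,cv2.COLOR_BGR2HSV)
# anything unlike the desk: local difference
g=cv2.cvtColor(a,cv2.COLOR_BGR2GRAY)
def box(x0,y0,x1,y1,z):
    r=a[y0:y1,x0:x1].astype(int);bg=np.median(r.reshape(-1,3),0)
    m=(np.abs(r-bg).sum(2)>45).astype(np.uint8)
    c=max(cv2.findContours(m,0,1)[0],key=cv2.contourArea)
    R=cv2.minAreaRect(c);P=cv2.boxPoints(R)+[x0,y0]
    W=np.array([onz(ci,*p,z)[:2] for p in P]);e=[W[1]-W[0],W[2]-W[1]]
    print(W.mean(0).round(1),[(round(float(np.linalg.norm(q)),1),round(float(np.degrees(np.arctan2(q[1],q[0]))),1)) for q in e])
box(205,195,262,258,55);box(310,203,360,255,28)
box(115,190,170,255,30);box(279,228,300,248,8)
cv2.imwrite("pics/c.png",cv2.resize(a[195:260,200:370],None,fx=4.6,fy=4.6,interpolation=2))
```

```text
tin [501. 158.  60.]
lid [ 490. -136.   40.]
handle [ 493. -141.   46.]
eraser [466.  -5.  10.]
stapler [505. 420.  40.]
glue [715. -56.  60.]
[497.4 158.9] [(61.0, -64.9), (90.5, -155.2)]
[ 490.7 -131.6] [(89.2, -23.8), (71.5, -112.7)]
[506.1 425.4] [(131.4, -26.8), (44.3, -119.3)]
[466.3 -11.5] [(35.6, -89.7), (23.6, 179.1)]
```

View pics/c.png

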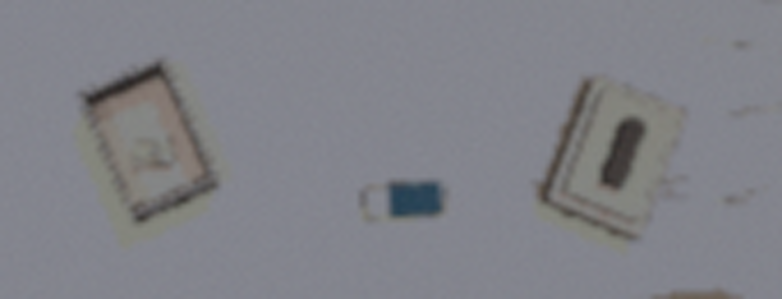

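The crop confirms the tin at full-frame pixel (232,226), long axis about +25°. The lid pair is at (334,229), long axis about -22°, with its dark handle on top. Next I move over the lid for a wrist view.

>>> move_arm:
  commands:
    - [[2.6,4.2,0],[0,0,-4.2],1]
    - [[2.6,4.2,0],[0,0,-4.2],1]
    - [[2.6,4.2,0],[0,0,-4.2],1]
    - [[2.6,4.2,0],[0,0,-4.2],1]
    - [[2.6,4.2,0],[0,0,-4.2],1]
    - [[2.6,4.2,0],[0,0,-4.2],1]
    - [[2.6,4.2,0],[0,0,-4.2],1]
    - [[2.6,4.2,0],[0,0,-4.2],1]
    - [[2.6,4.2,0],[0,0,-4.2],1]
    - [[2.6,4.2,0],[0,0,-4.2],1]

```text
t: 1.1
eef_pos: [477.8, -164.2, 214.6]
tcp_rot: [3.142, 0.0, -0.381]
ft_force: [0.2, -0.7, 0.3]
opening: 1.0
grip_force: 0.0
```

>>> move_arm:
  commands:
    - [[1.3,3.3,0],[0,0,0],1]
    - [[0,0,0],[0,0,0],1]
    - [[0,0,0],[0,0,0],1]
    - [[0,0,0],[0,0,0],1]

```text
t: 1.5
eef_pos: [489.9, -133.7, 214.5]
tcp_rot: [3.141, 0.0, -0.379]
ft_force: [0.1, 0.7, -0.2]
opening: 1.001
grip_force: 0.0
```

Run:
```python
from h import *
c=camera_info("wrist");a=read_camera("wrist");cv2.imwrite("pics/w1.png",a)
np.save("w1.npy",c,allow_pickle=True)
s=state();print(s["t"],s["eef_pos"],s["tcp_rot"])
```

```text
1.55 [ 489.78491169 -133.97310336  214.59861025] [ 3.14137837e+00  2.07095526e-04 -3.79412234e-01]
```

View pics/w1.png

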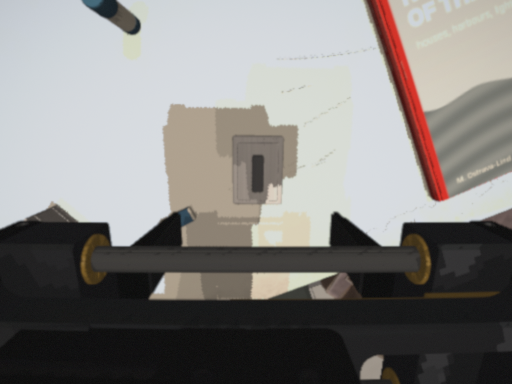

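The wrist view shows the lid pair's flange spanning about (233..285, 135..204) and the dark handle at (258,173). I measure it more finely.

Run:
```python
from h import *
c=np.load("w1.npy",allow_pickle=True).item();a=cv2.imread("pics/w1.png")
g=cv2.cvtColor(a,cv2.COLOR_BGR2GRAY)
m=(g[140:210,240:276]<55).astype(np.uint8)
k=max(cv2.findContours(m,0,1)[0],key=cv2.contourArea)
P=cv2.boxPoints(cv2.minAreaRect(k))+[240,140]
W=np.array([onz(c,*p,53)[:2] for p in P]);print("handle",P.round(1).tolist(),W.mean(0),[(np.linalg.norm(q),np.degrees(np.arctan2(q[1],q[0]))) for q in(W[1]-W[0],W[2]-W[1])])
cv2.imwrite("pics/w1c.png",cv2.convertScaleAbs(cv2.resize(a[125:215,215:305],None,fx=6.5,fy=6.5,interpolation=0),alpha=1.4))
for u in(243,250,270,276):print(u,g[126:150,u].tolist(),g[190:212,u].tolist())
for v in(150,165,180,195):print(v,g[v,225:245].tolist(),g[v,272:295].tolist())
```

```text
handle [[253.0, 156.0], [260.0, 156.0], [260.0, 157.0], [253.0, 157.0]] [ 514.45449921 -144.50945329] [(np.float64(8.18993591604465), np.float64(-111.65429731038905)), (np.float64(1.1718525879489157), np.float64(158.55767949382428))]
243 [143, 143, 142, 142, 143, 144, 143, 141, 131, 115, 109, 116, 121, 121, 121, 119, 113, 113, 117, 118, 118, 119, 117, 118] [142, 143, 143, 142, 142, 142, 142, 141, 140, 135, 136, 140, 136, 130, 145, 159, 164, 164, 164, 163, 163, 163]
250 [143, 143, 143, 143, 143, 143, 142, 141, 131, 112, 106, 117, 122, 123, 122, 119, 111, 111, 118, 119, 119, 119, 120, 119] [110, 113, 113, 114, 114, 114, 115, 115, 118, 124, 132, 137, 135, 133, 146, 159, 164, 163, 163, 163, 163, 163]
270 [153, 144, 143, 143, 143, 143, 143, 143, 138, 118, 107, 114, 119, 121, 121, 118, 107, 105, 115, 118, 118, 118, 117, 118] [207, 207, 206, 207, 207, 207, 206, 207, 208, 204, 191, 193, 202, 197, 203, 215, 218, 218, 219, 219, 219, 218]
276 [179, 152, 143, 143, 143, 143, 143, 143, 139, 122, 109, 112, 113, 116, 118, 117, 111, 113, 120, 121, 120, 121, 120, 120] [202, 201, 201, 201, 201, 204, 20
[... 261 characters left out ...]
3, 143, 143, 144, 143, 143, 144, 142]
165 [164, 163, 163, 164, 163, 162, 155, 138, 131, 139, 141, 132, 118, 118, 123, 132, 140, 141, 143, 142] [118, 118, 117, 120, 120, 118, 117, 119, 119, 116, 116, 126, 139, 143, 143, 141, 139, 139, 140, 141, 142, 143, 144]
180 [164, 164, 163, 163, 164, 162, 154, 138, 133, 141, 145, 142, 133, 138, 140, 140, 140, 140, 142, 143] [117, 117, 118, 119, 117, 115, 118, 118, 117, 124, 161, 204, 216, 218, 218, 218, 219, 218, 219, 219, 218, 218, 218]
195 [163, 164, 163, 164, 164, 164, 162, 153, 137, 139, 144, 140, 131, 137, 140, 139, 139, 141, 142, 143] [208, 208, 210, 209, 204, 194, 202, 204, 199, 196, 212, 218, 219, 219, 218, 219, 218, 219, 218, 219, 219, 219, 218]
```

View pics/w1c.png

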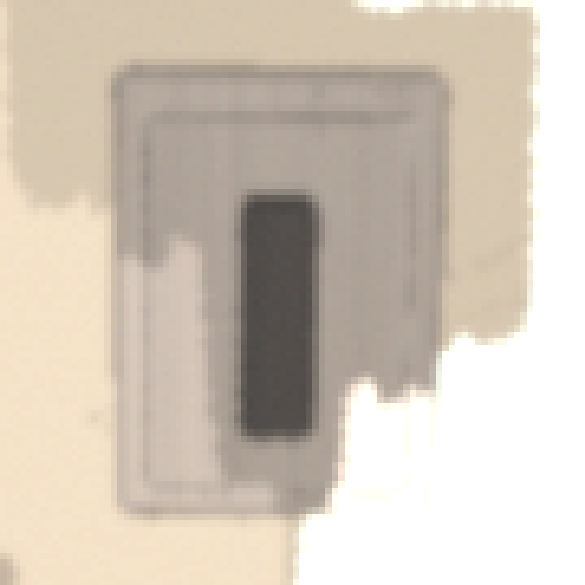

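Run:
```python
from h import *
c=np.load("w1.npy",allow_pickle=True).item();a=cv2.imread("pics/w1.png")
g=cv2.cvtColor(a,cv2.COLOR_BGR2GRAY)
w=lambda u,v,z:onz(c,u,v,z)[:2]
def ang(p,q):d=q-p;return np.degrees(np.arctan2(d[1],d[0]))
L=[w(231.8,150,30),w(232.5,195,30)];R=[w(283.7,150,30),w(282.2,180,30)]
T=[w(246,134.3,30),w(273,134.7,30)];B=[w(246,203.5,30),w(270,203.9,30)]
print("angles",ang(L[1],L[0]),ang(R[1],R[0]),ang(T[1],T[0])-90,ang(B[1],B[0])-90)
m=(g<85).astype(np.uint8);m[:145]=0;m[205:]=0;m[:,:240]=0;m[:,280:]=0
k=max(cv2.findContours(m,0,1)[0],key=cv2.contourArea)
P=cv2.boxPoints(cv2.minAreaRect(k));W=np.array([w(*p,53) for p in P])
print("handle",W.mean(0),[(np.linalg.norm(q),np.degrees(np.arctan2(q[1],q[0]))) for q in(W[1]-W[0],W[2]-W[1])])
C=[w(u,v,30) for u,v in((231.7,134.2),(284.2,134.9),(282,204),(232.7,203.4))]
print("flange",np.mean(C,0),np.linalg.norm(C[1]-C[0]),np.linalg.norm(C[2]-C[1]),np.linalg.norm(C[3]-C[2]))
print("grasp target in px",proj(c,[489.8,-134,30]))
```

```text
angles -21.888076402192194 -23.1972770683703 -22.48380519771834 -22.64458702910362
handle [ 494.91416446 -138.04816948] [(np.float64(12.859457711213059), np.float64(-111.65258807340946)), (np.float64(44.60422226771986), np.float64(158.70498190322155))]
flange [ 495.23466374 -138.54260169] 64.59114385695734 88.59085929784219 64.27747113771069
grasp target in px (np.float64(255.89659666700965), np.float64(175.33833351772302))
```

>>> move_arm:
  commands:
    - [[0.54,-0.44,-2],[0,0,-0.7],1]
    - [[0,0,-4],[0,0,0],1]
    - [[0,0,-4],[0,0,0],1]
    - [[0,0,-4],[0,0,0],1]
    - [[0,0,-3],[0,0,0],1]
    - [[0,0,-2],[0,0,0],1]
    - [[0,0,-1],[0,0,0],1]
    - [[0,0,-0.5],[0,0,0],1]
    - [[0,0,-0.4],[0,0,0],1]
    - [[0,0,0],[0,0,0],1]

```text
t: 2.55
eef_pos: [495.7, -137.8, 6.0]
tcp_rot: [3.141, -0.001, -0.391]
ft_force: [0.2, -0.1, 0.4]
opening: 1.0
grip_force: 0.0
```

>>> move_arm:
  commands:
    - [[0,0,0],[0,0,0],0.8]
    - [[0,0,0],[0,0,0],0.7]
    - [[0,0,0],[0,0,0],0.65]
    - [[0,0,0],[0,0,0],0.5]
    - [[0,0,0],[0,0,0],0.3]
    - [[0,0,0],[0,0,0],0.3]
    - [[0,0,0],[0,0,0],0.3]
    - [[0,0,0],[0,0,0],0.3]

```text
t: 3.35
eef_pos: [495.6, -137.6, 5.9]
tcp_rot: [3.141, -0.0, -0.39]
ft_force: [-0.5, -0.7, 5.9]
opening: 0.67
grip_force: 30.0
```

>>> move_arm:
  commands:
    - [[0,0,0.5],[0,0,0],0.3]
    - [[0,0,1],[0,0,0],0.3]
    - [[0,0,2],[0,0,0],0.3]
    - [[0,0,3],[0,0,0],0.3]
    - [[0,0,3],[0,0,0],0.3]
    - [[0,0,3],[0,0,0],0.3]
    - [[0,0,3],[0,0,0],0.3]
    - [[0,0,2],[0,0,0],0.3]
    - [[0,0,1],[0,0,0],0.3]
    - [[0,0,0.5],[0,0,0],0.3]

```text
t: 4.35
eef_pos: [495.5, -137.4, 196.5]
tcp_rot: [3.142, -0.001, -0.39]
ft_force: [-0.4, -0.5, -3.1]
opening: 0.668
grip_force: 30.0
```

>>> move_arm:
  commands:
    - [[-0.3,1,0],[0,0,3],0.3]
    - [[-0.6,2,0],[0,0,5],0.3]
    - [[-0.8,2.5,0],[0,0,6],0.3]
    - [[-0.8,2.5,0],[0,0,7],0.3]
    - [[-0.8,2.5,0],[0,0,7],0.3]
    - [[-0.8,2.5,0],[0,0,7],0.3]
    - [[-0.6,2.2,0],[0,0,6],0.3]
    - [[-0.5,1.6,0],[0,0,4],0.3]
    - [[-0.3,1,0],[0,0,2],0.3]
    - [[0,0,0],[0,0,0],0.3]

```text
t: 5.35
eef_pos: [440.0, 41.3, 195.2]
tcp_rot: [-3.141, 0.001, 0.431]
ft_force: [-0.2, -0.7, -2.0]
opening: 0.673
grip_force: 30.0
```

Run:
```python
from h import *
for _ in range(4): read_camera("wrist")
c=camera_info("wrist");a=read_camera("wrist");cv2.imwrite("pics/w2.png",a)
np.save("w2.npy",c,allow_pickle=True)
s=state();print(s["t"],s["eef_pos"],s["tcp_rot"],s["ft_force"],s["opening"],proj(c,[498,159,60]))
```

```text
5.6 [440.7907094   39.89749601 195.53400682] [3.14147455e+00 1.80862562e-04 4.28191644e-01] [ 0.23703039 -0.41143719 -1.792324  ] 0.6740722762819733 (np.float64(173.00723329965723), np.float64(87.33652117268782))
```

View pics/w2.png

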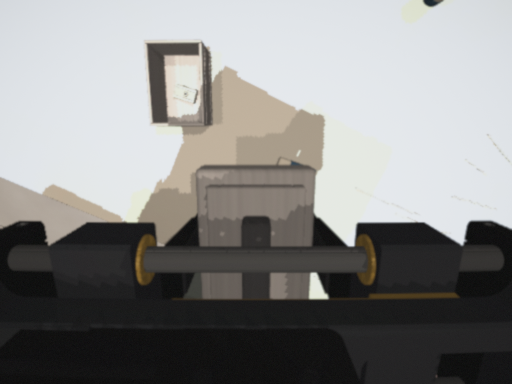

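The held lid pair is level, with the flange front edge at v≈168. The tin's rim spans about (146..206, 42..125). I crop in for the rim edges.

Run:
```python
from h import *
a=cv2.imread("pics/w2.png")
x=cv2.resize(a[32:136,135:220],None,fx=5.5,fy=5.5,interpolation=0);cv2.imwrite("pics/w2c.png",x)
g=cv2.cvtColor(a,cv2.COLOR_BGR2GRAY)
for v in(55,70,85,100,115):print(v,g[v,140:170].tolist(),g[v,194:216].tolist())
for u in(155,165,180,195,202):print(u,g[35:60,u].tolist(),g[112:132,u].tolist())
print("lid");
for v in(175,185,195):print(v,g[v,190:215].tolist(),g[v,300:322].tolist())
for u in(215,235,275,295):print(u,g[160:190,u].tolist())
```

```text
55 [229, 229, 229, 227, 218, 215, 206, 155, 95, 71, 69, 69, 70, 70, 70, 68, 69, 66, 64, 63, 65, 65, 70, 90, 121, 136, 138, 139, 139, 140] [155, 155, 156, 155, 158, 190, 211, 184, 127, 96, 105, 93, 77, 71, 88, 121, 162, 212, 227, 229, 229, 229]
70 [229, 230, 229, 230, 228, 222, 221, 214, 157, 95, 71, 71, 69, 70, 70, 71, 71, 70, 72, 69, 70, 70, 72, 81, 122, 178, 211, 218, 219, 219] [229, 229, 225, 221, 216, 207, 214, 208, 151, 99, 103, 89, 73, 70, 77, 96, 111, 166, 216, 228, 229, 230]
85 [230, 231, 230, 230, 231, 230, 227, 219, 215, 175, 107, 73, 70, 70, 71, 71, 72, 72, 70, 70, 70, 70, 72, 71, 82, 124, 180, 213, 219, 219] [231, 230, 229, 227, 224, 220, 209, 182, 141, 96, 81, 91, 81, 71, 70, 78, 98, 125, 149, 156, 156, 157]
100 [230, 230, 231, 231, 231, 231, 231, 226, 219, 215, 181, 111, 73, 71, 71, 71, 71, 70, 71, 71, 69, 70, 71, 72, 72, 86, 132, 186, 215, 219] [147, 133, 192, 219, 223, 218, 192, 159, 141, 104, 84, 89, 77, 70, 70, 79, 95, 108, 144, 156, 158, 158]
115 [231, 231, 231, 231, 231, 231, 231, 230, 227, 222, 218, 184, 114, 75, 70, 71, 72, 72, 71, 72, 72, 71, 71, 73, 71, 72, 84
[... 1823 characters left out ...]
130, 131, 129, 125, 125, 131, 132, 131, 130, 131, 129, 124, 133, 178, 223, 231, 231, 231, 231, 231, 231]
215 [180, 180, 180, 175, 152, 115, 87, 82, 90, 107, 125, 135, 143, 150, 155, 154, 148, 136, 130, 129, 129, 130, 129, 124, 106, 86, 88, 101, 114, 121]
235 [174, 175, 176, 169, 147, 112, 86, 82, 89, 104, 117, 125, 128, 131, 132, 132, 132, 134, 134, 133, 133, 133, 133, 128, 109, 89, 89, 104, 118, 126]
275 [159, 156, 155, 147, 127, 100, 83, 82, 89, 102, 114, 121, 125, 128, 129, 130, 130, 130, 130, 130, 131, 130, 130, 125, 106, 87, 89, 103, 116, 125]
295 [152, 128, 92, 72, 72, 76, 79, 82, 87, 100, 113, 119, 124, 127, 128, 130, 129, 129, 130, 130, 129, 130, 129, 124, 106, 87, 87, 101, 114, 124]
```

View pics/w2c.png

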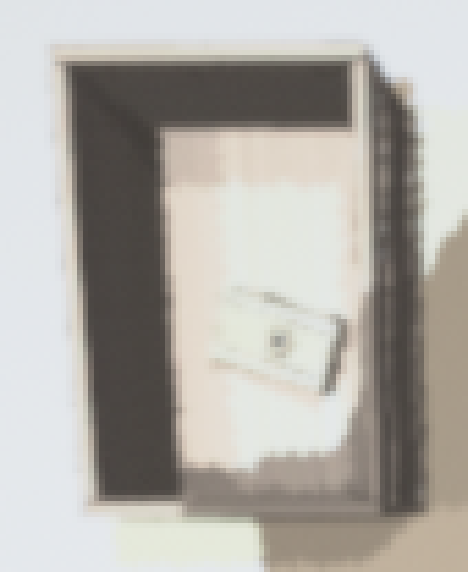

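Run:
```python
from h import *
c=np.load("w2.npy",allow_pickle=True).item()
Z=60
w=lambda u,v,z=Z:onz(c,u,v,z)[:2]
L=np.array([w(u,v) for u,v in((147.4,55),(148.4,70),(149.6,85),(150.6,100),(151.7,115))])
R=np.array([w(u,v) for u,v in((201.9,55),(202.2,70),(202.5,85),(202.8,100),(203.4,115))])
T=np.array([w(u,v) for u,v in((155,42.6),(165,42.6),(180,42.5),(195,42.4))])
B=np.array([w(u,v) for u,v in((155,122.5),(165,122.4))])
def A(P):
    q=P[-1]-P[0];return np.degrees(np.arctan2(q[1],q[0]))%180
print("ang",A(L),A(R),A(T)-90,A(B)-90)
th=np.radians(np.mean([A(L),A(L),A(R),A(T)-90,A(T)-90]));ex=np.array([np.cos(th),np.sin(th)]);ey=np.array([-ex[1],ex[0]])
l,r,t,b=(L@ey).mean(),(R@ey).mean(),(T@ex).mean(),(B@ex).mean()
print("inner len(78)",t-b,"in-left to out-right(55)",l-r)
ctr=ex*(t+b)/2+ey*((l-26)+(r+29))/2
print("tin",ctr,np.degrees(th))
# held lid: flange top at z = eef+? use plane z=TCPz+24 (flange mid at TCP+15)
s=state();zt=s["eef_pos"][2]+24;tc=s["eef_pos"][:2];y=s["tcp_rot"][2]
fx=np.array([np.cos(y),np.sin(y)]);fy=np.array([-fx[1],fx[0]])
for n,(u,v) in dict(left185=(195.6,185),left195=(195.8,195),right185=(314.9,185),right195=(314.1,195),f215=(215,168.5),f235=(235,168.7),f275=(275,168.7),f295=(295,168.7)).items():
    p=w(u,v,zt)-tc;print(n,p@fx,p@fy)
print(s["t"],s["eef_pos"],np.degrees(y),s["opening"])
```

```text
ang 24.37332401310985 23.81318509736289 24.231024989804723 24.79081289744427
inner len(78) 77.85787446095685 in-left to out-right(55) 54.62469356227834
tin [502.06331566 158.99736106] 24.204376620638406
left185 34.655375705142916 31.519276901638733
left195 29.191534603299804 31.68517691625667
right185 34.703823245414945 -31.52727737710236
right195 29.242440286737512 -31.377755655998005
f215 43.46607209943628 20.95395739021883
f235 43.361900298218515 10.534205772893927
f275 43.37654873726146 -10.285508800669117
f295 43.3900963625881 -20.70377509484529
5.6 [440.7907094   39.89749601 195.53400682] 24.53357402262854 0.6740722762819733
```

>>> move_arm:
  commands:
    - [[0.6,1.2,0],[0,0,-0.3],0.3]
    - [[1.2,2.4,0],[0,0,0],0.3]
    - [[1.4,2.7,0],[0,0,0],0.3]
    - [[1.3,2.6,-1],[0,0,0],0.3]
    - [[1.1,2.0,-2],[0,0,0],0.3]
    - [[0.57,1.03,-3],[0,0,0],0.3]
    - [[0,0,-2.5],[0,0,0],0.3]
    - [[0,0,-1.5],[0,0,0],0.3]
    - [[0,0,-0.8],[0,0,0],0.3]
    - [[0,0,0],[0,0,0],0.3]

```text
t: 6.6
eef_pos: [502.2, 159.3, 86.9]
tcp_rot: [-3.141, 0.002, 0.424]
ft_force: [-0.8, -0.2, -2.2]
opening: 0.673
grip_force: 30.0
```

Run:
```python
from h import *
for _ in range(5): read_camera("top")
c=camera_info("wrist");a=read_camera("wrist");b=read_camera("scene")
np.save("w3.npy",c,allow_pickle=True);cv2.imwrite("pics/w3.png",a)
s=state();print(s["t"],s["eef_pos"],np.degrees(s["tcp_rot"]),s["ft_force"])
u,v=proj(c,[502,159,60]);print(u,v)
L=cv2.resize(a[110:250,150:360],(600,400),interpolation=2);R=cv2.resize(b[170:240,170:260],None,fx=2,fy=2)
L[:140,:180]=R;cv2.imwrite("pics/w3c.png",L)
```

```text
6.95 [502.51620659 159.84052094  88.32008238] [ 1.79979514e+02 -6.62502822e-02  2.43233512e+01] [ 0.6370321  -0.30089417 -2.14603006]
255.80782867325368 216.54330278492262
```

View pics/w3c.png

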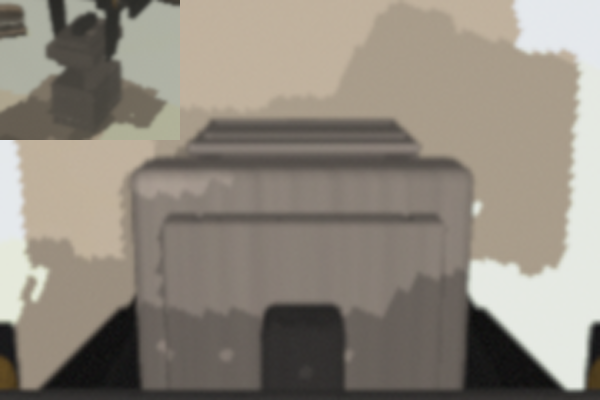

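The crop shows the lid centred on the tin: tin front about u 215..297, lid u 197..315, both centred near 256. I lower it gently.

>>> move_arm:
  commands:
    - [[0,-0.03,-0.8],[0,0,0],0.3]
    - [[0,0,-0.8],[0,0,0],0.3]
    - [[0,0,-0.5],[0,0,0],0.3]
    - [[0,0,-0.2],[0,0,0],0.3]
    - [[0,0,-0.2],[0,0,0],0.3]
    - [[0,0,-0.2],[0,0,0],0.3]
    - [[0,0,0],[0,0,0],0.3]

```text
t: 7.65
eef_pos: [502.2, 159.5, 60.5]
tcp_rot: [3.142, 0.0, 0.425]
ft_force: [-0.3, 0.7, -1.8]
opening: 0.675
grip_force: 30.0
```

>>> move_arm:
  commands:
    - [[0,0,-0.2],[0,0,0],0.3]
    - [[0,0,-0.2],[0,0,0],0.3]
    - [[0,0,-0.1],[0,0,0],0.3]
    - [[0,0,0],[0,0,0],0.3]
    - [[0,0,0],[0,0,0],0.3]

```text
t: 8.15
eef_pos: [502.3, 159.5, 55.7]
tcp_rot: [3.142, 0.0, 0.425]
ft_force: [0.0, 0.1, -2.7]
opening: 0.67
grip_force: 30.0
```

Plug is in with no contact force. I keep going down to the seat.

>>> move_arm:
  commands:
    - [[0,0,-0.1],[0,0,0],0.3]
    - [[0,0,0],[0,0,0],0.3]
    - [[0,0,0],[0,0,0],0.3]

```text
t: 8.45
eef_pos: [502.2, 159.5, 54.6]
tcp_rot: [3.142, 0.0, 0.425]
ft_force: [-0.8, -0.1, -2.1]
opening: 0.671
grip_force: 30.0
```

>>> move_arm:
  commands:
    - [[0,0,-0.1],[0,0,0],0.3]
    - [[0,0,0],[0,0,0],0.3]
    - [[0,0,0],[0,0,0],0.3]

```text
t: 8.75
eef_pos: [502.3, 159.5, 53.9]
tcp_rot: [3.141, -0.0, 0.425]
ft_force: [-1.1, 0.1, 2.5]
opening: 0.669
grip_force: 30.0
```

>>> move_arm:
  commands:
    - [[0,0,-0.05],[0,0,0],0.3]
    - [[0,0,0],[0,0,0],0.3]
    - [[0,0,0],[0,0,0],0.3]

```text
t: 9.05
eef_pos: [502.4, 159.5, 53.8]
tcp_rot: [3.141, -0.001, 0.425]
ft_force: [-3.6, -0.9, 10.1]
opening: 0.675
grip_force: 30.0
```

Seated at the expected height, and the force is rising. I release, back straight up and look.

>>> move_arm:
  commands:
    - [[0,0,0],[0,0,0],0.72]
    - [[0,0,0],[0,0,0],0.8]
    - [[0,0,0],[0,0,0],0.9]
    - [[0,0,0],[0,0,0],1]
    - [[0,0,0],[0,0,0],1]
    - [[0,0,0],[0,0,0],1]

```text
t: 9.65
eef_pos: [502.3, 159.5, 53.1]
tcp_rot: [3.142, 0.0, 0.425]
ft_force: [0.4, -0.2, 0.5]
opening: 0.993
grip_force: 0.0
```

>>> move_arm:
  commands:
    - [[0,0,1],[0,0,0],1]
    - [[0,0,3],[0,0,0],1]
    - [[0,0,4],[0,0,0],1]
    - [[0,0,4],[0,0,0],1]
    - [[0,0,3],[0,0,0],1]
    - [[0,0,1],[0,0,0],1]
    - [[0,0,0],[0,0,0],1]
    - [[0,0,0],[0,0,0],1]

```text
t: 10.45
eef_pos: [501.7, 159.4, 212.3]
tcp_rot: [-3.141, 0.001, 0.425]
ft_force: [-0.2, -0.9, -1.3]
opening: 1.001
grip_force: 0.0
```

Run:
```python
from h import *
for _ in range(4): read_camera("top")
c=camera_info("wrist");a=read_camera("wrist");b=read_camera("scene")
np.save("w4.npy",c,allow_pickle=True);cv2.imwrite("pics/w4.png",a)
s=state();print(s["t"],s["eef_pos"],np.degrees(s["tcp_rot"]),s["ft_force"],s["opening"])
print(proj(c,[502,159,101]))
L=cv2.resize(a[80:250,150:360],(630,510),interpolation=2);R=cv2.resize(b[180:250,180:250],None,fx=2.4,fy=2.4)
L[:168,:168]=R;cv2.imwrite("pics/w4c.png",L)
```

```text
10.75 [502.05934927 159.47290061 212.3437969 ] [-1.79985479e+02  8.39902915e-02  2.43258396e+01] [0.60762497 1.43897273 0.34502736] 0.9999726799293983
(np.float64(255.83651331039036), np.float64(189.0302077508775))
```

View pics/w4c.png

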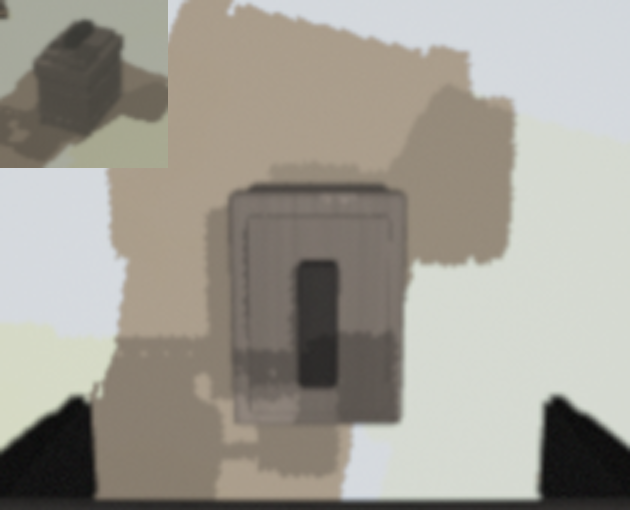

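The pair sits square and level on the tin, with the handle at full-image (256,188). I measure the handle exactly.

Run:
```python
from h import *
c=np.load("w4.npy",allow_pickle=True).item();a=cv2.imread("pics/w4.png");g=cv2.cvtColor(a,cv2.COLOR_BGR2GRAY)
m=np.zeros_like(g);m[155:220,240:275]=g[155:220,240:275]<72
k=max(cv2.findContours(m,0,1)[0],key=cv2.contourArea);P=cv2.boxPoints(cv2.minAreaRect(k))
W=np.array([onz(c,*p,101)[:2] for p in P]);print(P.tolist(),W.mean(0),[(np.linalg.norm(q),np.degrees(np.arctan2(q[1],q[0]))) for q in(W[1]-W[0],W[2]-W[1])])
C=np.array([onz(c,150+u/3,80+v/3,78)[:2] for u,v in((229,191),(407,190),(401,423),(234,424))]);print("flange",C.mean(0),np.linalg.norm(C[1]-C[0]),np.linalg.norm(C[2]-C[1]))
```

```text
[[249.0, 167.0], [262.0, 167.0], [262.0, 208.0], [249.0, 208.0]] [502.96934864 159.8159146 ] [(np.float64(13.003424356925114), np.float64(-65.6232496918788)), (np.float64(42.900437363975286), np.float64(-155.31196680849098))]
flange [502.52760661 159.14750213] 63.006636453613396 87.24696437255349
```

>>> move_arm:
  commands:
    - [[0.03,0.02,-2],[0,0,0],0.6]
    - [[0,0,-3.5],[0,0,0],0.45]
    - [[0,0,-3],[0,0,0],0.4]
    - [[0,0,-2],[0,0,0],0.4]
    - [[0,0,-1],[0,0,0],0.4]
    - [[0,0,-0.5],[0,0,0],0.4]
    - [[0,0,-0.2],[0,0,0],0.4]
    - [[0,0,0],[0,0,0],0.4]
    - [[0,0,0],[0,0,0],0.4]

```text
t: 11.65
eef_pos: [502.9, 159.8, 91.9]
tcp_rot: [3.141, -0.001, 0.425]
ft_force: [-0.1, 0.2, -0.4]
opening: 0.403
grip_force: 0.0
```

>>> move_arm:
  commands:
    - [[0,0,-0.2],[0,0,0],0.35]
    - [[0,0,0],[0,0,0],0.3]
    - [[0,0,0],[0,0,0],0.25]
    - [[0,0,0],[0,0,0],0.2]
    - [[0,0,0],[0,0,0],0.17]
    - [[0,0,0],[0,0,0],0.14]
    - [[0,0,0],[0,0,0],0]
    - [[0,0,0],[0,0,0],0]
    - [[0,0,0],[0,0,0],0]
    - [[0,0,0],[0,0,0],0]

```text
t: 12.65
eef_pos: [502.6, 159.7, 89.2]
tcp_rot: [3.141, -0.0, 0.425]
ft_force: [0.7, -1.2, 0.5]
opening: 0.148
grip_force: 30.0
```

>>> move_arm:
  commands:
    - [[0,0,0.2],[0,0,0],0]
    - [[0,0,0.2],[0,0,0],0]
    - [[0,0,0.3],[0,0,0],0]
    - [[0,0,0.5],[0,0,0],0]
    - [[0,0,1.5],[0,0,0],0]
    - [[0,0,2.5],[0,0,0],0]
    - [[0,0,2.5],[0,0,0],0]
    - [[0,0,1.5],[0,0,0],0]
    - [[0,0,0.8],[0,0,0],0]
    - [[0,0,0.2],[0,0,0],0]

```text
t: 13.65
eef_pos: [502.7, 159.7, 192.0]
tcp_rot: [3.141, -0.001, 0.425]
ft_force: [0.0, -0.0, -1.3]
opening: 0.147
grip_force: 30.0
```

Run:
```python
from h import *
for _ in range(6): read_camera("top")
a=read_camera("wrist");b=read_camera("scene");t=read_camera("top")
s=state();print(s["t"],s["eef_pos"],np.degrees(s["tcp_rot"]),s["ft_force"],s["opening"],s["grip_force"],abs(s["qvel"]).max())
A=cv2.resize(b[130:260,150:290],(430,400),interpolation=2);B=cv2.resize(a[80:250,150:360],(370,300));B=np.vstack([B,np.zeros((100,370,3),np.uint8)])
cv2.imwrite("pics/f.png",np.hstack([A,B]))
```

```text
14.1 [502.44417632 159.69594294 190.752807  ] [-1.79995019e+02  4.13922668e-02  2.43277505e+01] [-0.48224242 -0.48617792 -1.05250132] 0.141398233226802 29.999902546405792 0.002695364720281642
```

View pics/f.png

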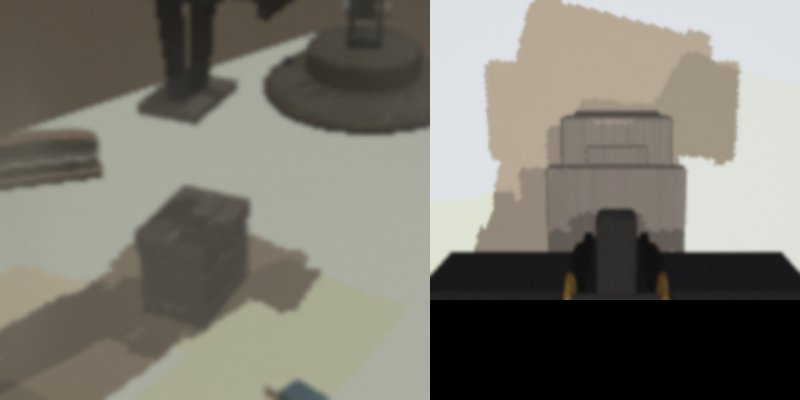

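The outer lid hangs level in the gripper, about 10 cm above the tin. The inner lid with its collar is seated square on the tin below it.

```bash
python3 -c "
from cell import env
print(env.job_done())"
```

```text
the job is handed in; nothing more can be done
None
```

The job is handed in at about 14 s of the 58 s allowed: the tin is closed with the inner lid seated, the outer lid is held level about 10 cm above it, and I kept clear of the stapler, glue stick and eraser, though I did not re-measure them; no verdict was returned.

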